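# Make up the fuse box kit and the gas meter kit

### The job

Make up two service kits from the stock on the bench: the circuit breaker and the porcelain fuse cap go in the blue tray; the yellow-handled gas valve, the brass union and the pressure gauge go in the yellow tray. Give each part a bay of its own, any bay of its tray, set down flat on the bay's floor and the same way up as it is now. Leave the red-handled water valve where it is.

Things in the scene. Friction and masses are not known exactly. Their poses are not given: they have to be found in the camera images.
- breaker: Circuit breaker, white plastic with a blue toggle bar on top, standing on its flat back: foot 85 mm (its x) x 36 mm (its y), 44 mm high; the middle 45 mm of its length rises to 61 mm, the toggle to 69 mm. Sides flat across y (36 mm): grip there. About 0.2 kg. Origin: centre of its underside, z up.
- fuse_cap: Porcelain screw fuse cap, white round, 38 mm diameter (straight sides up to 34 mm), 44 mm high, a red dot in the middle of its top. About 0.08 kg. Origin: centre of its underside, z up.
- gas_valve: Gas ball valve: brass body lying flat, 70 mm long along its x, 34 mm wide (y) and high, with round ends and a 34 mm square middle to grip across y; above it a flat YELLOW handle 64 x 18 mm, lying along x, between 48 and 53 mm height (56 mm in all). About 0.25 kg. Origin: under the middle of the body, on its underside, z up.
- union: Brass pipe union standing on end: hexagon 38 mm across flats (44 over corners) from 12 to 36 mm height, threaded round 33 mm above and 35 mm below, 48 mm high, dark bore on top. Pairs of flats face its own x axis (and every 60 degrees from it). About 0.22 kg. Origin: centre of its underside, z up.
- gauge: Pressure gauge lying on its back, white dial up with black needle and steel rim: round case 40 mm diameter, 36 mm high, with a brass stem 14 mm wide that sticks out to 40 mm from the centre along its -x, 5 to 19 mm above the bench. About 0.12 kg. Origin: under the centre of the dial, on the underside, z up.
- water_valve: Water valve with a RED handle, otherwise the same as the gas valve. It belongs in neither kit. Origin as the gas valve's.
- tray_yellow: Yellow tray, open on top, fixed to the bench, 208 mm (its y) x 118 mm (its x), 15 mm high; walls and dividers 4 mm thick, floor 4 mm thick, grey-lined. Three bays side by side along its y, each 64 mm (y) x 110 mm (x) inside; bay centres at x = 0, y = -68, 0 and 68 mm. Origin: centre of its underside, z up. The gas meter kit.
- tray_blue: Blue tray, open on top, fixed to the bench, 140 mm (its y) x 118 mm (its x), 15 mm high; walls and dividers 4 mm thick, floor 4 mm thick, grey-lined. Two bays side by side along its y, each 64 mm (y) x 110 mm (x) inside; bay centres at x = 0, y = -34 and 34 mm. Origin: centre of its underside, z up. The fuse box kit.

How it is judged:
At the end, for the whole second after the job is handed in: Each part rests in a bay of its own in its tray: within 21 mm across and 40 mm along of the bay's centre, underside under 9 mm above the tray's, tilt under 0.12 rad, at rest. The red-handled valve has moved under 30 mm and is not tipped (0.2 rad) (x of gas_valve in the frame of tray_yellow between -0.04 and 0.04 m and z of gas_valve in the frame of tray_yellow between 0 and 0.009 m and angle between each of gas_valve, union, gauge, breaker, fuse_cap's own z axis and vertical below 0.12 rad and linear speed of each of gas_valve, union, gauge, breaker, fuse_cap below 0.02 m/s and angular speed of each of gas_valve, union, gauge, breaker, fuse_cap below 0.2 rad/s and (y of gas_valve in the frame of tray_yellow between -0.089 and -0.047 m or y of gas_valve in the frame of tray_yellow between -0.021 and 0.021 m or y of gas_valve in the frame of tray_yellow between 0.047 and 0.089 m) and x of union in the frame of tray_yellow between -0.04 and 0.04 m and z of union in the frame of tray_yellow between 0 and 0.009 m and (y of union in the frame of tray_yellow between -0.089 and -0.047 m or y of union in the frame of tray_yellow between -0.021 and 0.021 m or y of union in the frame of tray_yellow between 0.047 and 0.089 m) and x of gauge in the frame of tray_yellow between -0.04 and 0.04 m and z of gauge in the frame of tray_yellow between 0 and 0.009 m and (y of gauge in the frame of tray_yellow between -0.089 and -0.047 m or y of gauge in the frame of tray_yellow between -0.021 and 0.021 m or y of gauge in the frame of tray_yellow between 0.047 and 0.089 m) and (y of gas_valve in the frame of tray_yellow between -0.089 and -0.047 m or y of union in the frame of tray_yellow between -0.089 and -0.047 m or y of gauge in the frame of tray_yellow between -0.089 and -0.047 m) and (y of gas_valve in the frame of tray_yellow between -0.021 and 0.021 m or y of union in the frame of tray_yellow between -0.021 and 0.021 m or y of gauge in the frame of tray_yellow between -0.021 and 0.021 m) and (y of gas_valve in the frame of tray_yellow between 0.047 and 0.089 m or y of union in the frame of tray_yellow between 0.047 and 0.089 m or y of gauge in the frame of tray_yellow between 0.047 and 0.089 m) and x of breaker in the frame of tray_blue between -0.04 and 0.04 m and z of breaker in the frame of tray_blue between 0 and 0.009 m and (y of breaker in the frame of tray_blue between -0.055 and -0.013 m or y of breaker in the frame of tray_blue between 0.013 and 0.055 m) and x of fuse_cap in the frame of tray_blue between -0.04 and 0.04 m and z of fuse_cap in the frame of tray_blue between 0 and 0.009 m and (y of fuse_cap in the frame of tray_blue between -0.055 and -0.013 m or y of fuse_cap in the frame of tray_blue between 0.013 and 0.055 m) and (y of breaker in the frame of tray_blue between -0.055 and -0.013 m or y of fuse_cap in the frame of tray_blue between -0.055 and -0.013 m) and (y of breaker in the frame of tray_blue between 0.013 and 0.055 m or y of fuse_cap in the frame of tray_blue between 0.013 and 0.055 m) and distance of water_valve from where it was at the start of the episode below 0.03 m and angle between water_valve's own z axis and vertical below 0.2 rad); the robot touches nothing.
It fails at once if the red-handled water valve is taken from its place or pushed away (distance of water_valve from where it was at the start of the episode above 0.03 m).
It also fails if it takes over 125 s, if anything falls off the work surface, if the arm or the gripper's body presses on something with over 40 N, if the wrist force passes 120 N, or if a joint passes its speed limit or range.

### The arm

A 6-joint arm with a two-finger parallel gripper is mounted at the origin on the work surface. World frame = base frame: x ahead of the robot, y to its left, z up, the work surface at z = 0. Lengths are in m, angles in rad, forces in N, time in s.
With the tool pointing down it reaches from about 0.25 to 0.725 m from the base axis. Payload 4 kg.
Tool frame: the origin (TCP) lies midway between the tips of the shut fingers; the grasp point (between the pads) lies 19 mm behind it; z points along the fingers, y is the direction in which the jaws open and shut (so a half turn about z gives the same grasp; the last joint's range is limited). The gripper opens to 85 mm and grips with 20 to 120 N. Pads are 22 mm wide; open, the fingers measure 114 mm over their backs; the gripper's body (76 mm by 85 mm) begins 54 mm behind the grasp point. The pads swing forward as they close: fully open they stand 13 mm farther back than shut.
Start: joints at [-1.324, 0.241, 0.005, 1.335, 0, 1.571], TCP at [0.122, -0.485, 0.231] pointing down, gripper open.
Joint ranges: [-2.72, 2.72], [-1.05, 1.87], [-1.09, 1.28], [-1.99, 2.15], [-1.42, 1.44], [-3.14, 3.14]. Speed limits (rad/s): [2.79, 2.79, 3.14, 3.14, 3.14, 3.14].

### API

Orientations are given as a unit quaternion [x, y, z, w].
In Python, from workcell import get_obs, camera, camera_model, job_done, masks_of gives the robot as it stands.
- The arm moves only by the tool jog_arm, never from a script. Its argument "deltas" is a list that holds one entry, the list of rows, each a list of 7 numbers: the shift along the tool's x, y, z in mm, then the turn, a rotation vector about the tool's x, y, z in degrees, then the finger opening in mm, from 0 to 85.4. A call has 1 to 5 rows; each row shifts and turns the pose as measured when the row begins, along the tool's axes as they then stand; what a row does not reach is not made up. A row lasts 1/10 s, in which the tool goes at most 50 mm and 8.59 degrees, less where a joint would pass 70% of its speed; a pose out of reach is approached as far as the arm can. A call with a gripper value outside its range is refused whole. The fingers move at their own pace and stop on an object; the grip force is fixed at half the most. Time passes only in rows, so rows that do not move let the fingers close. It gives the time, the measured TCP pose, the force and the opening at its end, in the units of the state.
- get_obs(): the state, without advancing time (a new reading comes with each control period).
- camera(name): name is "side" or "top"; returns the picture (384x512x3 uint8, red, green, blue); there is no depth.
- camera_model(name): a dict with "fovy" (degrees; the focal length in pixels is half the picture's height over the tangent of half this angle, whatever the lens; pixels are square), "cx", "cy" (the principal point, pixels), "k1" (the pictures are not rectified: a ray, as slopes to the right and down, at radius r is drawn at 1 + k1 r^2 times it, then the intrinsics apply), "pose" (4x4, takes a point from camera to world coordinates). Camera axes: x right, y down, z forward; pixel columns grow to the right and rows downward; lengths in m; the calibration is good to about 2 mm. A picture is of the moment at which its call begins. camera_model takes no time and is no camera call.
- job_done(): hands the job in, once; it reports no verdict.
Trained networks look in the newest picture that a camera, given by its name, has taken for a name from the list of things; names that differ only in an ending like _2 or _b are one class to them, and where a whole thing is asked for, a point or a joint stands for the part that bears it (a point fixed in the world has none). Each returns a list of dicts, best first, with "conf" (0 to 1); they miss things now and then, are a little off and sometimes report something else, mostly with a low value. They report only what shows in the picture. A call takes as long as a camera call.
- masks_of(target, camera): "pixels" (384x512 bool, what is visible of it) and "at" ([column, row] in pixels, amid what is visible of it).
The state is a dict: "clock": time; "joint_pos": joint angles; "joint_vel": joint speeds; "tau": joint torques, N m; "eef_pos": TCP position; "tool_rot": TCP orientation; "ft_force": force on the tool from outside, world axes, zero at the start; "ft_torque": the same for the moment, N m; "grip_width": finger opening in m.
Only numpy, scipy, OpenCV 4.12 (cv2) and the standard library are available. Lean on these libraries where they do the work, as an engineer would, in place of code of your own. Each camera call takes 0.05 s, during which the arm holds its last target. There are 200 camera calls.

## Working session

There is one attempt and no reset: what is moved stays moved. The work goes in short steps, Python scripts to look and compute and a tool call to move; the robot and the scene stay as the last step left them, time stands still between calls to the robot, and variables do not carry over. Pictures are saved under pics/ and viewed, about 12 in all and at most 16, crops included, and the job is handed in when it is done.

Besides the shell and the picture viewer there is one more tool, called after "Emit:" as name([rows], argument=value, ...), one row to a line, values as JSON. jog_arm: Moves the arm, as the interface text tells. Its arguments: {"type":"object","properties":{"deltas":{"type":"array"}},"required":["deltas"]}

```bash
mkdir -p pics
cat > h.py <<'E'
import numpy as np, cv2
from workcell import *
def ray(cam,px):
    m=camera_model(cam); f=192/np.tan(np.radians(m["fovy"])/2)
    d=(np.array(px,float)-[m["cx"],m["cy"]])/f; u=d.copy()
    for _ in range(30): u=d/(1+m["k1"]*(u@u))
    P=np.array(m["pose"]); return P[:3,3],P[:3,:3]@np.array([u[0],u[1],1])
def at_z(cam,px,z):
    o,d=ray(cam,px); return o+d*(z-o[2])/d[2]
def proj(cam,p):
    m=camera_model(cam); f=192/np.tan(np.radians(m["fovy"])/2)
    P=np.array(m["pose"]); c=P[:3,:3].T@(np.array(p)-P[:3,3]); u=c[:2]/c[2]
    return u*(1+m["k1"]*(u@u))*f+[m["cx"],m["cy"]]
def snap(cam,name):
    im=camera(cam); cv2.imwrite(f"pics/{name}.png",cv2.cvtColor(im,cv2.COLOR_RGB2BGR)); return im
E
python3 - <<'E'
from h import *
H=dict(breaker=.06,fuse_cap=.044,gas_valve=.053,union=.048,gauge=.036,water_valve=.053,tray_yellow=.015,tray_blue=.015)
for c in("top","side"):
    snap(c,c+"0"); print(c,np.array(camera_model(c)["pose"]).round(3).tolist())
    for n,z in H.items():
        for r in masks_of(n,c)[:3]:
            ys,xs=np.nonzero(r["pixels"]); 
            w=np.array([at_z(c,(x,y),z)[:2] for x,y in zip(xs,ys)],np.float32)
            (cx,cy),(a,b),th=cv2.minAreaRect(w)
            print(n,round(r["conf"],2),np.round(r["at"]),len(xs),"c",round(cx,3),round(cy,3),"size",round(a,3),round(b,3),"ang",round(th,1))
print(get_obs())
E
python3 -c "
import cv2,numpy as np
" ; ls pics
```

```text
top [[-0.002, -0.987, 0.162, 0.391], [-1.0, -0.002, -0.023, 0.011], [0.023, -0.162, -0.986, 0.873], [0.0, 0.0, 0.0, 1.0]]
breaker 0.96 [313. 226.] 713 c 0.447 -0.127 size 0.043 0.084 ang 83.1
fuse_cap 0.75 [358. 227.] 263 c 0.448 -0.239 size 0.037 0.043 ang 24.5
top0.pngTraceback (most recent call last):
  File "<stdin>", line 8, in <module>
  File "h.py", line 9, in at_z
    o,d=ray(cam,px); return o+d*(z-o[2])/d[2]
        ~~~^^^^^^^^
  File "h.py", line 4, in ray
    m=camera_model(cam); f=192/np.tan(np.radians(m["fovy"])/2)
ValueError: time passes only in moves, steps and waits
```

```bash
sed -i 's/^from workcell import \*/from workcell import *\nfrom workcell import camera_model as _cm\nimport functools\ncamera_model=functools.lru_cache(None)(_cm)/' h.py
cat > look.py <<'E'
from h import *
H=dict(breaker=.06,fuse_cap=.044,gas_valve=.053,union=.048,gauge=.036,water_valve=.053,tray_yellow=.015,tray_blue=.015)
for c in("top","side"):
    snap(c,c+"0"); 
    for n,z in H.items():
        for r in masks_of(n,c)[:3]:
            ys,xs=np.nonzero(r["pixels"]); 
            w=np.array([at_z(c,(x,y),z)[:2] for x,y in zip(xs,ys)],np.float32)
            (cx,cy),(a,b),th=cv2.minAreaRect(w)
            print(c,n,round(r["conf"],2),np.round(r["at"]),len(xs),"c",round(cx,3),round(cy,3),"size",round(a,3),round(b,3),"ang",round(th,1))
o=get_obs();print({k:np.round(o[k],3) for k in("clock","eef_pos","tool_rot","grip_width")})
print(np.round(camera_model("side")["pose"],3).tolist())
a=cv2.imread("pics/top0.png");cv2.imwrite("pics/top0b.png",cv2.resize(a,(768,576),interpolation=cv2.INTER_CUBIC))
E
python3 look.py
```

```text
top breaker 0.76 [311. 228.] 720 c 0.447 -0.127 size 0.043 0.085 ang 83.3
top breaker 0.32 [199. 236.] 430 c 0.424 0.123 size 0.034 0.065 ang 45.5
top fuse_cap 0.75 [359. 227.] 257 c 0.448 -0.238 size 0.042 0.036 ang 89.9
top gas_valve 0.93 [199. 237.] 468 c 0.424 0.125 size 0.036 0.069 ang 50.7
top gas_valve 0.53 [251. 229.] 424 c 0.435 0.007 size 0.034 0.067 ang 45.0
top gas_valve 0.18 [312. 229.] 721 c 0.446 -0.129 size 0.045 0.087 ang 83.1
top union 0.59 [ 94. 212.] 319 c 0.477 0.355 size 0.036 0.048 ang 0.1
top union 0.38 [143. 226.] 358 c 0.445 0.249 size 0.053 0.043 ang 48.8
top gauge 0.85 [143. 227.] 359 c 0.447 0.246 size 0.047 0.051 ang 71.6
top water_valve 0.86 [250. 230.] 466 c 0.434 0.007 size 0.036 0.069 ang 44.9
top tray_yellow 0.8 [321. 155.] 4249 c 0.62 -0.151 size 0.212 0.125 ang 87.2
top tray_yellow 0.55 [142. 227.] 330 c 0.446 0.258 size 0.055 0.04 ang 46.2
top tray_blue 0.73 [187. 163.] 2858 c 0.602 0.153 size 0.12 0.143 ang 2.3
side breaker 0.96 [296. 184.] 585 c 0.434 -0.092 size 0.085 0.134 ang 25.8
side fuse_cap 0.69 [307. 170.] 130 c 0.44 -0.217 size 0.029 0.086 ang 21.7
side gas_valve 0.7 [261. 239.] 423 c 0.417 0.153 size 0.041 0.114 ang 41.6
side union 0.76 [186. 292.] 439 c 0.466 0.378 size 0.04 0.071 ang 42.2
side union 0.53 [200. 226.] 1803 c 0.575 0.187 size 0.125 0.148 ang 2.7
side gauge 0.67 [229. 270.] 397 c 0.437 0.263 size 0.06 0.059 ang 82.6
side water_valve 0.9 [278. 210.] 351 c 0.426 0.035 size 0.04 0.121 ang 34.0
side tray_yellow 0.69 [247. 173.] 1430 c 0.619 -0.148 size 0.227 0.13 ang 89.5
side tray_blue 0.59 [198. 224.] 1767 c 0.6 0.156 size 0.131 0.156 ang 3.9
{'clock': np.float64(1.05), 'eef_pos': array([ 0.122, -0.485,  0.231]), 'tool_rot': array([0.992, 0.123, 0.   , 0.   ]), 'grip_width': np.float64(0.085)}
[[-0.874, -0.301, 0.382, 0.111], [-0.486, 0.515, -0.706, 0.755], [0.016, -0.802, -0.597, 0.669], [0.0, 0.0, 0.0, 1.0]]
```

View pics/top0b.png

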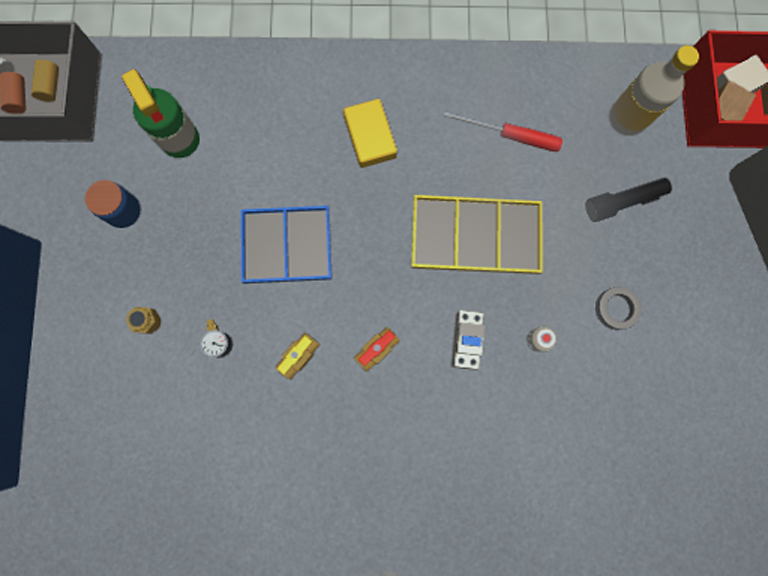

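View pics/side0.png

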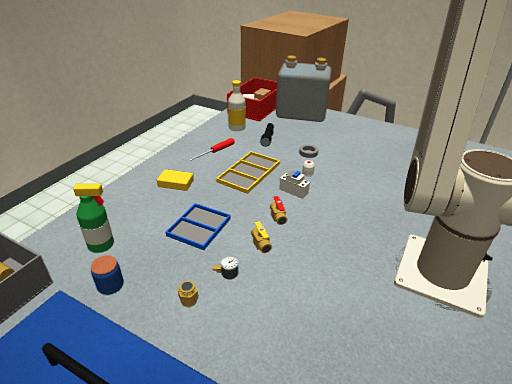

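The top view shows the row of stock at rows ~210–245 (native pixels), with the blue tray at (187,163) and the yellow tray at (320,155). The networks agree with what I see, apart from a few low-confidence extra hits. The side view confirms everything is upright. Next I'll refine centres and yaw by colour.

```bash
cat > fine.py <<'E'
from h import *
im=cv2.cvtColor(cv2.imread("pics/top0.png"),cv2.COLOR_BGR2HSV)
def W(p,z): return at_z("top",(p[0]/1.5,p[1]/1.5),z)[:2]
def seg(lo,hi,cx,cy,r,z,name):
    m=cv2.inRange(im,lo,hi); ys,xs=np.nonzero(m); k=(abs(xs-cx)<r[0])&(abs(ys-cy)<r[1])
    w=np.array([at_z("top",p,z)[:2] for p in zip(xs[k],ys[k])],np.float32)
    (a,b),(s,t),th=cv2.minAreaRect(w); c=w-w.mean(0); u,sv,v=np.linalg.svd(c,full_matrices=False)
    print(name,len(w),"mean",w.mean(0).round(4),"rect",np.round([a,b,s,t,th],4),"pca deg",np.degrees(np.arctan2(v[0,1],v[0,0])).round(1))
seg((22,150,120),(34,255,255),198,237,(22,22),.052,"gas handle")
seg((0,150,80),(8,255,255),251,232,(22,22),.052,"water handle")
seg((0,100,80),(12,255,255),362,226,(10,10),.044,"fuse dot")
seg((172,100,80),(180,255,255),362,226,(10,10),.044,"fuse dot2")
seg((20,120,90),(34,255,255),319,155,(50,32),.015,"yellow")
seg((100,120,60),(125,255,255),191,163,(35,32),.015,"blue")
seg((0,0,170),(180,60,255),143,229,(12,12),.036,"dial")
seg((12,80,40),(30,255,255),141,216,(6,6),.012,"stem")
seg((0,0,160),(180,50,255),313,226,(14,24),.044,"breaker white")
h=[W(p,.044) for p in((463,317),(477,318),(459,360),(473,361))]
print("holes",np.mean(h,0).round(4),"yaw",np.degrees(np.arctan2(*(h[0]+h[1]-h[2]-h[3])[::-1])).round(1))
print("union bore",W((138,319),.048),"gauge dial",W((214,344),.036),"stem end",W((211,324),.012))
for n,c in(("blue",((242,210),(329,207),(331,277),(243,283))),("yel",((415,196),(542,202),(543,272),(413,267)))):
    q=np.array([W(p,.015) for p in c]); print(n,q.mean(0).round(4),q.round(3).tolist())
a=cv2.imread("pics/top0.png")
U=cv2.resize(a[195:255,75:225],None,fx=5,fy=5,interpolation=cv2.INTER_CUBIC); V=cv2.resize(a[195:255,235:385],None,fx=5,fy=5,interpolation=cv2.INTER_CUBIC)
cv2.imwrite("pics/crop.png",np.vstack([U,V]))
E
python3 fine.py
```

```text
gas handle 203 mean [0.4261 0.1295] rect [4.26900e-01 1.30100e-01 2.07000e-02 6.50000e-02 4.94196e+01] pca deg 141.4
water handle 179 mean [0.4356 0.0087] rect [4.3550e-01 8.5000e-03 1.7200e-02 6.2500e-02 4.4904e+01] pca deg 133.2
fuse dot 21 mean [ 0.4506 -0.2475] rect [ 4.50600e-01 -2.47500e-01  9.40000e-03  9.00000e-03  8.98912e+01] pca deg 127.0Traceback (most recent call last):
  File "fine.py", line 12, in <module>
    seg((172,100,80),(180,255,255),362,226,(10,10),.044,"fuse dot2")
    ~~~^^^^^^^^^^^^^^^^^^^^^^^^^^^^^^^^^^^^^^^^^^^^^^^^^^^^^^^^^^^^^
  File "fine.py", line 7, in seg
    (a,b),(s,t),th=cv2.minAreaRect(w); c=w-w.mean(0); u,sv,v=np.linalg.svd(c,full_matrices=False)
                   ~~~~~~~~~~~~~~~^^^
cv2.error: OpenCV(4.12.0) /io/opencv/modules/imgproc/src/convhull.cpp:143: error: (-215:Assertion failed) total >= 0 && (depth == CV_32F || depth == CV_32S) in function 'convexHull'
```

```bash
sed -i '/dot2/d; s/^    (a,b),(s/    if len(w)<4: return print(name,"none")\n    (a,b),(s/' fine.py; python3 fine.py
```

```text
gas handle 203 mean [0.4261 0.1295] rect [4.26900e-01 1.30100e-01 2.07000e-02 6.50000e-02 4.94196e+01] pca deg 141.4
water handle 179 mean [0.4356 0.0087] rect [4.3550e-01 8.5000e-03 1.7200e-02 6.2500e-02 4.4904e+01] pca deg 133.2
fuse dot 21 mean [ 0.4506 -0.2475] rect [ 4.50600e-01 -2.47500e-01  9.40000e-03  9.00000e-03  8.98912e+01] pca deg 127.0
yellow 643 mean [ 0.6189 -0.1553] rect [ 0.6201 -0.1522  0.2059  0.1189 87.5038] pca deg -93.5
blue 512 mean [0.6059 0.1555] rect [0.6028 0.1528 0.1195 0.1392 2.8824] pca deg 95.9
dial 177 mean [0.4446 0.2532] rect [0.4436 0.2532 0.0337 0.036  0.0576] pca deg 179.0
stem 40 mean [0.4728 0.2647] rect [0.4731 0.2638 0.0163 0.0139 2.8273] pca deg -145.9
breaker white 359 mean [ 0.4447 -0.13  ] rect [ 4.48700e-01 -1.31700e-01  3.99000e-02  8.40000e-02  8.33708e+01] pca deg 175.4
holes [ 0.4487 -0.1292] yaw -6.8
union bore [0.47788008 0.36288345] gauge dial [0.44166759 0.25164815] stem end [0.47405191 0.26463661]
blue [0.6013 0.1511] [[0.657, 0.223], [0.662, 0.084], [0.548, 0.08], [0.538, 0.217]]
yel [ 0.6188 -0.1553] [[0.681, -0.054], [0.673, -0.261], [0.557, -0.257], [0.564, -0.05]]
```

View pics/crop.png

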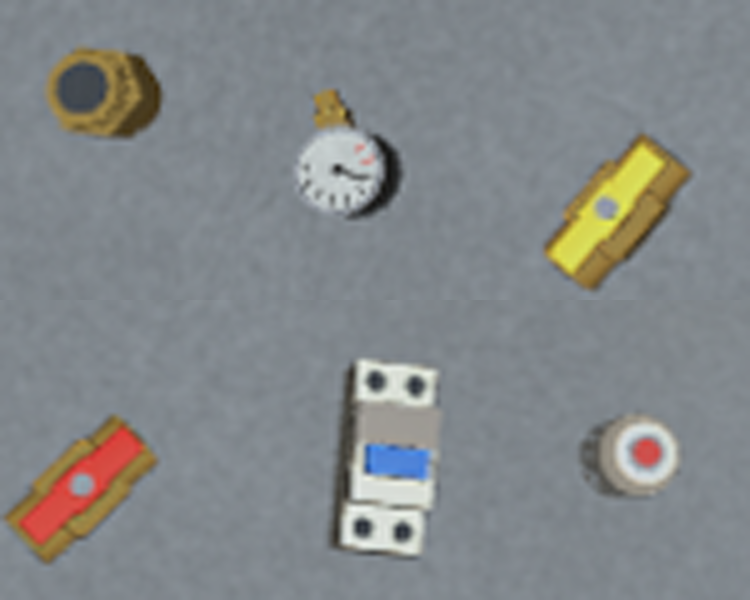

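```bash
cat > plan.py <<'E'
# plan.py grip x y z psi [x y z psi ...] (mm, deg): rows for each waypoint from the measured pose
from h import *; import sys
from scipy.spatial.transform import Rotation as R
o=get_obs(); p=np.array(o["eef_pos"])*1e3; M=R.from_quat(o["tool_rot"]).as_matrix()
psi=np.degrees(np.arctan2(M[1,0],M[0,0])); print("at",p.round(1),"psi",psi.round(1),"tilt",np.degrees(np.arccos(-M[2,2])).round(2),"w",round(o["grip_width"]*1e3,1),"F",np.round(o["ft_force"],1),"t",o["clock"],"q6",round(o["joint_pos"][5],2))
a=[float(v) for v in sys.argv[1:]]; g=a[0]
for i in range(1,len(a),4):
    t=np.array(a[i:i+3]); d=t-p; w=(a[i+3]-psi+180)%360-180
    n=max(1,int(np.ceil(max(np.linalg.norm(d)/46,abs(w)/8))))
    rows=[]
    for k in range(n):
        c,s=np.cos(np.radians(psi)),np.sin(np.radians(psi)); e=d/n
        rows.append([int(round(c*e[0]+s*e[1])),int(round(s*e[0]-c*e[1])),int(round(-e[2])),0,0,round(-w/n,1),g]); psi+=w/n
    p=t; print(n,rows)
E
python3 plan.py 85 450 -247 140 90 450 -247 6 90
```

```text
at [ 122.1 -484.9  231.3] psi 14.1 tilt 0.0 w 85.4 F [-0.5 -0.4  0.1] t 1.05 q6 1.57
10 [[38, -15, 9, 0, 0, np.float64(-7.6), 85.0], [39, -10, 9, 0, 0, np.float64(-7.6), 85.0], [40, -5, 9, 0, 0, np.float64(-7.6), 85.0], [41, 1, 9, 0, 0, np.float64(-7.6), 85.0], [40, 6, 9, 0, 0, np.float64(-7.6), 85.0], [39, 11, 9, 0, 0, np.float64(-7.6), 85.0], [37, 16, 9, 0, 0, np.float64(-7.6), 85.0], [35, 21, 9, 0, 0, np.float64(-7.6), 85.0], [32, 25, 9, 0, 0, np.float64(-7.6), 85.0], [28, 29, 9, 0, 0, np.float64(-7.6), 85.0]]
3 [[0, 0, 45, 0, 0, np.float64(0.0), 85.0], [0, 0, 45, 0, 0, np.float64(0.0), 85.0], [0, 0, 45, 0, 0, np.float64(0.0), 85.0]]
```

Emit:
jog_arm([
  [[38,-15,9,0,0,-7.6,85],[39,-10,9,0,0,-7.6,85],[40,-5,9,0,0,-7.6,85],[41,1,9,0,0,-7.6,85],[40,6,9,0,0,-7.6,85]],
])

```text
clock: 1.55
eef_pos: [0.2875, -0.3665, 0.1862]
tool_rot: [0.895, 0.445, -0.001, 0.004]
ft_force: [0.5, 0.0, 0.2]
grip_width: 0.0852
```

Emit:
jog_arm([
  [[39,11,9,0,0,-7.6,85],[37,16,9,0,0,-7.6,85],[35,21,9,0,0,-7.6,85],[32,25,9,0,0,-7.6,85],[28,29,9,0,0,-7.6,85]],
])

```text
clock: 2.05
eef_pos: [0.4541, -0.237, 0.1398]
tool_rot: [0.692, 0.722, -0.002, 0.005]
ft_force: [-0.0, -0.7, -0.5]
grip_width: 0.085
```

```bash
sed -i 's/round(-w\/n,1)/float(round(-w\/n,1))/' plan.py; python3 plan.py 85 450 -247 100 90 450 -247 6 90
```

```text
at [ 454.1 -237.   139.8] psi 92.5 tilt 0.61 w 85.0 F [-0.  -0.7 -0.5] t 2.05 q6 1.05
1 [[-10, -4, 40, 0, 0, 2.5, 85.0]]
3 [[0, 0, 31, 0, 0, -0.0, 85.0], [0, 0, 31, 0, 0, -0.0, 85.0], [0, 0, 31, 0, 0, -0.0, 85.0]]
```

Emit:
jog_arm([
  [[-10,-4,35,0,0,2.5,85],[0,0,33,0,0,0,85],[0,0,33,0,0,0,85],[0,0,33,0,0,0,85],[0,0,0,0,0,0,85]],
])

```text
clock: 2.55
eef_pos: [0.4594, -0.2438, 0.0022]
tool_rot: [0.702, 0.712, -0.0, 0.008]
ft_force: [-0.3, 0.1, -0.8]
grip_width: 0.0849
```

```bash
python3 - <<'E'
s=open('plan.py').read()
s=s.replace('''    rows=[]
''','''    rows=[]; A=np.radians(a[i+3]); T=np.array([[np.cos(A),np.sin(A),0],[np.sin(A),-np.cos(A),0],[0,0,-1]])
    rv=R.from_matrix(M.T@T).as_rotvec(degrees=True); M=T; rv=np.round(rv/n,1)
''').replace("0,0,float(round(-w/n,1)),g","*map(float,rv),g")
open('plan.py','w').write(s)
E
python3 plan.py 85 450 -247 6 90
python3 - <<'E'
from h import *
snap("side","s1"); a=cv2.imread("pics/s1.png")[110:260,200:400];cv2.imwrite("pics/s1.png",cv2.resize(a,None,fx=3,fy=3))
E
```

```text
at [ 459.4 -243.8    2.2] psi 90.8 tilt 0.89 w 84.9 F [-0.3  0.1 -0.8] t 2.55 q6 1.07
1 [[-3, -9, -4, 0.6, 0.6, 0.8, 85.0]]
```

View pics/s1.png

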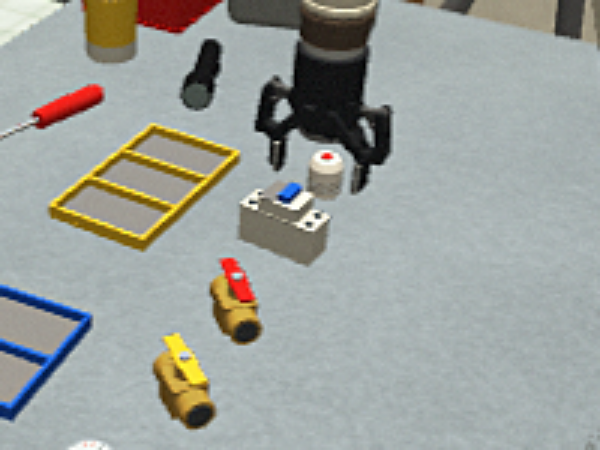

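The fuse cap (crop 325,175) sits between the open fingers, so I'll correct the offset and close.

Emit:
jog_arm([
  [[-3,-9,-4,0.6,0.6,0.8,85],[0,0,0,0,0,0,30],[0,0,0,0,0,0,30],[0,0,0,0,0,0,30],[0,0,0,0,0,0,30]],
])

```text
clock: 3.1
eef_pos: [0.4558, -0.2514, 0.0164]
tool_rot: [0.708, 0.706, 0.002, 0.008]
ft_force: [1.3, -0.6, -0.3]
grip_width: 0.0358
```

```bash
python3 plan.py 20 450 -247 110 90 600 186 110 93
```

```text
at [ 455.8 -251.4   16.4] psi 89.9 tilt 0.9 w 35.8 F [ 1.3 -0.6 -0.3] t 3.1 q6 1.07
3 [[1, -2, -31, 0.3, 0.1, -0.0, 20.0], [1, -2, -31, 0.3, 0.1, -0.0, 20.0], [1, -2, -31, 0.3, 0.1, -0.0, 20.0]]
10 [[43, 15, 0, 0.0, 0.0, -0.3, 20.0], [43, 15, 0, 0.0, 0.0, -0.3, 20.0], [43, 15, 0, 0.0, 0.0, -0.3, 20.0], [43, 16, 0, 0.0, 0.0, -0.3, 20.0], [43, 16, 0, 0.0, 0.0, -0.3, 20.0], [43, 16, 0, 0.0, 0.0, -0.3, 20.0], [43, 16, 0, 0.0, 0.0, -0.3, 20.0], [43, 17, 0, 0.0, 0.0, -0.3, 20.0], [43, 17, 0, 0.0, 0.0, -0.3, 20.0], [43, 17, 0, 0.0, 0.0, -0.3, 20.0]]
```

Emit:
jog_arm([
  [[0,0,0,0,0,0,70],[0,0,0,0,0,0,70],[0,-3,6,0.6,0.2,0,70],[0,0,4,0,0,0,70],[0,0,0,0,0,0,70]],
])

```text
clock: 3.6
eef_pos: [0.4534, -0.2516, 0.0064]
tool_rot: [0.708, 0.706, -0.0, 0.003]
ft_force: [-0.3, 0.1, 0.4]
grip_width: 0.0703
```

```bash
python3 plan.py 70 450 -247 6 90
```

```text
at [ 453.4 -251.6    6.4] psi 89.9 tilt 0.38 w 70.3 F [-0.3  0.1  0.4] t 3.6 q6 1.07
1 [[5, -3, 0, 0.2, 0.3, -0.1, 70.0]]
```

Emit:
jog_arm([
  [[3,-3,1,0,0,0,70],[0,0,0,0,0,0,25],[0,0,0,0,0,0,25],[0,0,0,0,0,0,25],[0,0,0,0,0,0,25]],
])

```text
clock: 4.1
eef_pos: [0.4502, -0.2481, 0.005]
tool_rot: [0.708, 0.707, -0.0, 0.003]
ft_force: [-0.1, 0.1, -0.9]
grip_width: 0.0364
```

```bash
python3 plan.py 25 450 -247 110 90
```

```text
at [ 450.2 -248.1    5. ] psi 89.9 tilt 0.35 w 36.4 F [-0.1  0.1 -0.9] t 4.1 q6 1.07
3 [[0, 0, -35, 0.1, 0.1, -0.0, 25.0], [0, 0, -35, 0.1, 0.1, -0.0, 25.0], [0, 0, -35, 0.1, 0.1, -0.0, 25.0]]
```

Emit:
jog_arm([
  [[0,0,-20,0,0,0,25],[0,0,-40,0,0,0,25],[0,0,-40,0,0,0,25],[43,15,0,0,0,-0.3,25],[43,15,0,0,0,-0.3,25]],
])

```text
clock: 4.6
eef_pos: [0.4779, -0.164, 0.1068]
tool_rot: [0.708, 0.706, -0.001, 0.001]
ft_force: [0.3, 0.1, -1.4]
grip_width: 0.0364
```

Emit:
jog_arm([
  [[43,15,0,0,0,-0.3,25],[43,16,0,0,0,-0.3,25],[43,16,0,0,0,-0.3,25],[43,16,0,0,0,-0.3,25],[43,16,0,0,0,-0.3,25]],
])

```text
clock: 5.1
eef_pos: [0.5574, 0.0582, 0.1071]
tool_rot: [0.7, 0.714, -0.001, 0.003]
ft_force: [1.0, 0.1, 0.0]
grip_width: 0.0362
```

```bash
python3 plan.py 25 600 186 90 93 600 186 12 93
```

```text
at [557.4  58.2 107.1] psi 91.2 tilt 0.33 w 36.2 F [1.  0.1 0. ] t 5.1 q6 1.66
3 [[42, 15, 6, 0.1, 0.1, -0.6, 25.0], [42, 16, 6, 0.1, 0.1, -0.6, 25.0], [42, 16, 6, 0.1, 0.1, -0.6, 25.0]]
2 [[0, 0, 39, 0.0, 0.0, 0.0, 25.0], [0, 0, 39, 0.0, 0.0, 0.0, 25.0]]
```

Emit:
jog_arm([
  [[42,15,6,0,0,-0.6,25],[42,16,6,0,0,-0.6,25],[36,14,6,0,0,-0.6,25],[0,0,20,0,0,0,25],[0,0,20,0,0,0,25]],
])

```text
clock: 5.6
eef_pos: [0.6033, 0.1933, 0.0486]
tool_rot: [0.684, 0.729, 0.003, 0.005]
ft_force: [-0.7, -0.3, -1.6]
grip_width: 0.0359
```

```bash
python3 plan.py 25 600 186 12 93
```

```text
at [603.3 193.3  48.6] psi 93.6 tilt 0.62 w 35.9 F [-0.7 -0.3 -1.6] t 5.6 q6 1.82
1 [[-7, -4, 37, 0.6, 0.1, 0.6, 25.0]]
```

Emit:
jog_arm([
  [[-7,-4,15,0.5,0,0.6,25],[0,0,12,0,0,0,25],[0,0,8,0,0,0,25],[0,0,2,0,0,0,25],[0,0,0,0,0,0,25]],
])

```text
clock: 6.1
eef_pos: [0.5976, 0.1847, 0.0096]
tool_rot: [0.689, 0.725, -0.002, -0.0]
ft_force: [0.1, 0.1, -0.7]
grip_width: 0.0361
```

```bash
python3 plan.py 55 600 186 10 93
```

```text
at [597.6 184.7   9.6] psi 92.9 tilt 0.21 w 36.1 F [ 0.1  0.1 -0.7] t 6.1 q6 1.82
1 [[1, 3, 0, -0.2, 0.1, -0.1, 55.0]]
```

Released; then straight up and on towards the breaker.

Emit:
jog_arm([
  [[0,0,0,0,0,0,60],[0,0,0,0,0,0,60],[0,0,-15,0,0,0,60],[0,0,-40,0,0,0,60],[0,0,-45,0,0,0,60]],
])

```text
clock: 6.6
eef_pos: [0.5936, 0.1813, 0.1047]
tool_rot: [0.69, 0.724, -0.008, -0.004]
ft_force: [-0.0, 0.0, 0.2]
grip_width: 0.0598
```

```bash
python3 plan.py 85 449 -130 130 -7 449 -130 18 -7
python3 - <<'E'
from h import *
snap("side","s2"); a=cv2.imread("pics/s2.png")[110:310,120:400];cv2.imwrite("pics/s2.png",cv2.resize(a,None,fx=2.5,fy=2.5))
E
```

```text
at [593.6 181.3 104.7] psi 92.7 tilt 1.02 w 59.8 F [-0.   0.   0.2] t 6.6 q6 1.82
13 [[-23, -12, -2, -0.0, 0.1, 7.7, 85.0], [-25, -9, -2, -0.0, 0.1, 7.7, 85.0], [-26, -6, -2, -0.0, 0.1, 7.7, 85.0], [-26, -2, -2, -0.0, 0.1, 7.7, 85.0], [-26, 1, -2, -0.0, 0.1, 7.7, 85.0], [-26, 5, -2, -0.0, 0.1, 7.7, 85.0], [-25, 8, -2, -0.0, 0.1, 7.7, 85.0], [-24, 12, -2, -0.0, 0.1, 7.7, 85.0], [-22, 15, -2, -0.0, 0.1, 7.7, 85.0], [-20, 17, -2, -0.0, 0.1, 7.7, 85.0], [-17, 20, -2, -0.0, 0.1, 7.7, 85.0], [-14, 22, -2, -0.0, 0.1, 7.7, 85.0], [-11, 24, -2, -0.0, 0.1, 7.7, 85.0]]
3 [[0, 0, 37, 0.0, 0.0, 0.0, 85.0], [0, 0, 37, 0.0, 0.0, 0.0, 85.0], [0, 0, 37, 0.0, 0.0, 0.0, 85.0]]
```

View pics/s2.png

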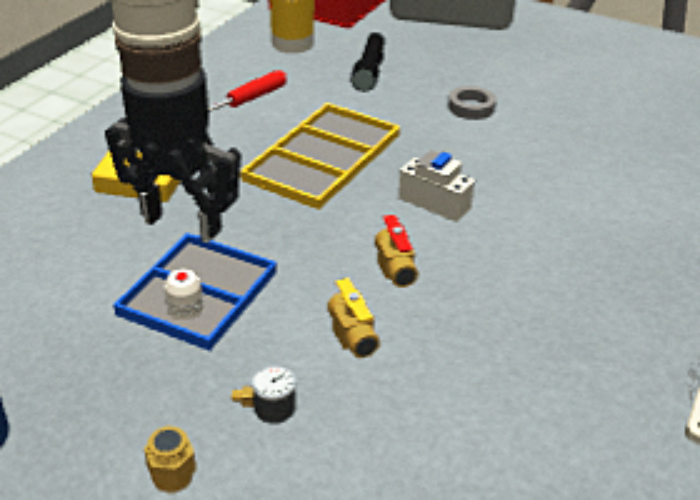

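The fuse cap stands upright in the blue left bay. The wrist is already near ψ=90, so the union goes next. First a zoom on its hexagon.

```bash
python3 plan.py 85 478 363 120 90
python3 - <<'E'
from h import *
import numpy as np
out=[]
for c,f in(("top","pics/top0.png"),("side","pics/side0.png")):
    im=cv2.imread(f); u,v=proj(c,(.478,.363,.03)).astype(int); k=12
    big=cv2.resize(im[v-25:v+25,u-25:u+25],None,fx=8,fy=8,interpolation=cv2.INTER_CUBIC)
    for ph,col in((0,(0,0,255)),(30,(0,255,0))):
        P=[((proj(c,(.478+.022*np.cos(t),.363+.022*np.sin(t),.036))-(u-25,v-25)+.5)*8).astype(int) for t in np.radians(ph+60*np.arange(6))]
        cv2.polylines(big,[np.array(P)],True,col,1)
    out.append(big)
cv2.imwrite("pics/hex.png",np.hstack(out))
E
```

```text
at [598.2 182.7 114.1] psi 92.7 tilt 0.25 w 59.7 F [1.7 1.3 5.3] t 6.65 q6 1.82
5 [[37, -22, -1, -0.0, 0.0, 0.5, 85.0], [37, -23, -1, -0.0, 0.0, 0.5, 85.0], [37, -23, -1, -0.0, 0.0, 0.5, 85.0], [37, -23, -1, -0.0, 0.0, 0.5, 85.0], [36, -24, -1, -0.0, 0.0, 0.5, 85.0]]
```

View pics/hex.png

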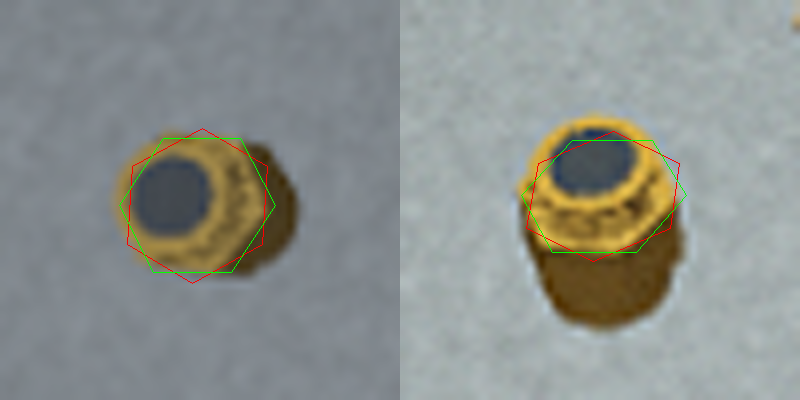

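The green overlay (flats facing world x) matches in both views, so I'll grip the union with the jaws along x.

Emit:
jog_arm([
  [[37,-22,0,0,0,0.5,85],[37,-23,0,0,0,0.5,85],[37,-23,0,0,0,0.5,85],[37,-23,0,0,0,0.5,85],[24,-16,0,0,0,0.5,85]],
])

```text
clock: 7.15
eef_pos: [0.4922, 0.3536, 0.1196]
tool_rot: [0.711, 0.703, 0.006, 0.003]
ft_force: [1.0, -0.1, -0.0]
grip_width: 0.0852
```

```bash
python3 plan.py 85 478 363 60 90
```

```text
at [492.2 353.6 119.6] psi 89.4 tilt 0.76 w 85.2 F [ 1.  -0.1 -0. ] t 7.15 q6 2.21
2 [[5, -7, 30, 0.4, -0.1, -0.3, 85.0], [5, -7, 30, 0.4, -0.1, -0.3, 85.0]]
```

Emit:
jog_arm([
  [[5,-7,20,0.4,0,-0.3,85],[3,-4,30,0.3,0,-0.3,85],[0,0,30,0,0,0,85],[0,0,15,0,0,0,85],[0,0,5,0,0,0,85]],
])

```text
clock: 7.65
eef_pos: [0.4809, 0.3698, 0.0192]
tool_rot: [0.704, 0.71, 0.006, -0.001]
ft_force: [0.2, 0.4, 0.0]
grip_width: 0.085
```

```bash
python3 plan.py 85 478 363 5 90
```

```text
at [480.9 369.8  19.2] psi 90.5 tilt 0.74 w 85.0 F [0.2 0.4 0. ] t 7.65 q6 2.22
1 [[-7, -3, 14, 0.5, -0.6, 0.5, 85.0]]
```

Emit:
jog_arm([
  [[-5,-2,9,0.4,-0.5,0.5,85],[0,0,4,0,0,0,85],[0,0,0,0,0,0,70],[0,0,0,0,0,0,60],[0,0,0,0,0,0,50]],
])

```text
clock: 8.15
eef_pos: [0.4807, 0.3645, 0.0069]
tool_rot: [0.708, 0.706, 0.002, 0.0]
ft_force: [-0.2, -0.3, -0.0]
grip_width: 0.0502
```

Emit:
jog_arm([
  [[0,0,0,0,0,0,25],[0,0,0,0,0,0,25],[0,0,0,0,0,0,25],[0,0,0,0,0,0,25]],
])

```text
clock: 8.55
eef_pos: [0.4813, 0.3649, 0.0083]
tool_rot: [0.708, 0.706, 0.003, 0.0]
ft_force: [-0.5, 0.4, -1.9]
grip_width: 0.0377
```

```bash
python3 plan.py 25 478 363 110 90 617 -222 110 87.5
```

```text
at [481.3 364.9   8.3] psi 89.8 tilt 0.33 w 37.7 F [-0.5  0.4 -1.9] t 8.55 q6 2.22
3 [[-1, -1, -34, 0.1, -0.1, -0.1, 25.0], [-1, -1, -34, 0.1, -0.1, -0.1, 25.0], [-1, -1, -34, 0.1, -0.1, -0.1, 25.0]]
14 [[-42, 10, 0, 0.0, 0.0, 0.2, 25.0], [-42, 10, 0, 0.0, 0.0, 0.2, 25.0], [-42, 10, 0, 0.0, 0.0, 0.2, 25.0], [-42, 10, 0, 0.0, 0.0, 0.2, 25.0], [-42, 10, 0, 0.0, 0.0, 0.2, 25.0], [-42, 11, 0, 0.0, 0.0, 0.2, 25.0], [-42, 11, 0, 0.0, 0.0, 0.2, 25.0], [-42, 11, 0, 0.0, 0.0, 0.2, 25.0], [-42, 11, 0, 0.0, 0.0, 0.2, 25.0], [-41, 11, 0, 0.0, 0.0, 0.2, 25.0], [-41, 11, 0, 0.0, 0.0, 0.2, 25.0], [-41, 11, 0, 0.0, 0.0, 0.2, 25.0], [-41, 11, 0, 0.0, 0.0, 0.2, 25.0], [-41, 12, 0, 0.0, 0.0, 0.2, 25.0]]
```

Emit:
jog_arm([
  [[0,0,-20,0,0,0,25],[0,0,-40,0,0,0,25],[0,0,-40,0,0,0,25],[-42,10,0,0,0,0.2,25],[-42,10,0,0,0,0.2,25]],
])

```text
clock: 9.05
eef_pos: [0.4985, 0.2829, 0.1088]
tool_rot: [0.707, 0.707, 0.001, -0.0]
ft_force: [0.1, -1.0, -2.2]
grip_width: 0.038
```

Emit:
jog_arm([
  [[-42,10,0,0,0,0.2,25],[-42,10,0,0,0,0.2,25],[-42,10,0,0,0,0.2,25],[-42,11,0,0,0,0.2,25],[-42,11,0,0,0,0.2,25]],
])

```text
clock: 9.55
eef_pos: [0.5502, 0.0661, 0.1093]
tool_rot: [0.712, 0.702, 0.002, 0.0]
ft_force: [1.7, 0.6, -1.8]
grip_width: 0.0378
```

```bash
python3 plan.py 25 617 -222 100 87.5
```

```text
at [550.2  66.1 109.3] psi 89.2 tilt 0.25 w 37.8 F [ 1.7  0.6 -1.8] t 9.55 q6 1.7
7 [[-41, 10, 1, 0.0, -0.0, 0.2, 25.0], [-41, 10, 1, 0.0, -0.0, 0.2, 25.0], [-41, 10, 1, 0.0, -0.0, 0.2, 25.0], [-41, 11, 1, 0.0, -0.0, 0.2, 25.0], [-41, 11, 1, 0.0, -0.0, 0.2, 25.0], [-41, 11, 1, 0.0, -0.0, 0.2, 25.0], [-41, 11, 1, 0.0, -0.0, 0.2, 25.0]]
```

Emit:
jog_arm([
  [[-41,10,1,0,0,0.2,25],[-41,10,1,0,0,0.2,25],[-41,10,1,0,0,0.2,25],[-41,11,1,0,0,0.2,25],[-41,11,1,0,0,0.2,25]],
])

```text
clock: 10.05
eef_pos: [0.5979, -0.1487, 0.1029]
tool_rot: [0.718, 0.696, 0.002, -0.0]
ft_force: [1.4, 0.3, -2.6]
grip_width: 0.0376
```

Emit:
jog_arm([
  [[-40,11,1,0,0,0.2,25],[-25,7,0,0,0,0.2,25],[-5,0,10,0,0,0,25],[0,0,20,0,0,0,25],[0,0,20,0,0,0,25]],
])

```text
clock: 10.55
eef_pos: [0.6153, -0.2303, 0.0506]
tool_rot: [0.724, 0.69, 0.003, 0.003]
ft_force: [0.5, -0.9, -2.4]
grip_width: 0.0376
```

```bash
python3 plan.py 25 617 -222 13 87.5
```

```text
at [ 615.3 -230.3   50.6] psi 87.2 tilt 0.43 w 37.6 F [ 0.5 -0.9 -2.4] t 10.55 q6 1.26
1 [[8, 1, 38, 0.4, -0.0, -0.3, 25.0]]
```

Emit:
jog_arm([
  [[8,1,12,0.4,0,0,25],[0,0,12,0,0,0,25],[0,0,8,0,0,0,25],[0,0,3,0,0,0,25],[0,0,0,0,0,0,25]],
])

```text
clock: 11.05
eef_pos: [0.6144, -0.2181, 0.0128]
tool_rot: [0.723, 0.691, -0.001, -0.003]
ft_force: [-0.4, 0.3, -2.1]
grip_width: 0.038
```

```bash
python3 plan.py 25 617 -222 13 87.5
```

```text
at [ 614.4 -218.1   12.8] psi 87.4 tilt 0.34 w 38.0 F [-0.4  0.3 -2.1] t 11.05 q6 1.28
1 [[-4, 3, 0, -0.3, -0.1, -0.1, 25.0]]
```

Emit:
jog_arm([
  [[0,0,0,0,0,0,60],[0,0,0,0,0,0,60],[0,0,-15,0,0,0,60],[0,0,-40,0,0,0,60],[0,0,-45,0,0,0,60]],
])

```text
clock: 11.55
eef_pos: [0.6115, -0.2157, 0.1106]
tool_rot: [0.722, 0.691, -0.004, -0.008]
ft_force: [0.5, 0.7, -1.1]
grip_width: 0.0597
```

```bash
python3 plan.py 85 449 -130 120 -7
```

```text
at [ 611.5 -215.7  110.6] psi 87.5 tilt 1.02 w 59.7 F [ 0.5  0.7 -1.1] t 11.55 q6 1.28
12 [[7, -14, -1, -0.1, 0.0, 7.9, 85.0], [5, -15, -1, -0.1, 0.0, 7.9, 85.0], [3, -15, -1, -0.1, 0.0, 7.9, 85.0], [0, -15, -1, -0.1, 0.0, 7.9, 85.0], [-2, -15, -1, -0.1, 0.0, 7.9, 85.0], [-4, -15, -1, -0.1, 0.0, 7.9, 85.0], [-6, -14, -1, -0.1, 0.0, 7.9, 85.0], [-8, -13, -1, -0.1, 0.0, 7.9, 85.0], [-9, -12, -1, -0.1, 0.0, 7.9, 85.0], [-11, -11, -1, -0.1, 0.0, 7.9, 85.0], [-12, -9, -1, -0.1, 0.0, 7.9, 85.0], [-13, -7, -1, -0.1, 0.0, 7.9, 85.0]]
```

Emit:
jog_arm([
  [[7,-14,-1,0,0,7.9,85],[5,-15,-1,0,0,7.9,85],[3,-15,-1,0,0,7.9,85],[0,-15,-1,0,0,7.9,85],[-2,-15,-1,0,0,7.9,85]],
])

```text
clock: 12.05
eef_pos: [0.5519, -0.1813, 0.1332]
tool_rot: [0.919, 0.394, 0.004, 0.004]
ft_force: [0.9, -0.4, -0.7]
grip_width: 0.0845
```

Emit:
jog_arm([
  [[-4,-15,-1,0,0,7.9,85],[-6,-14,-1,0,0,7.9,85],[-8,-13,-1,0,0,7.9,85],[-9,-12,-1,0,0,7.9,85],[-11,-11,-1,0,0,7.9,85]],
])

```text
clock: 12.55
eef_pos: [0.4852, -0.1427, 0.145]
tool_rot: [0.999, 0.045, 0.011, 0.004]
ft_force: [0.4, -0.6, -0.5]
grip_width: 0.0849
```

```bash
python3 plan.py 85 449 -130 100 -7
```

```text
at [ 485.2 -142.7  145. ] psi 5.2 tilt 1.28 w 84.9 F [ 0.4 -0.6 -0.5] t 12.55 q6 2.76
2 [[-17, -8, 22, 0.2, -0.6, 6.1, 85.0], [-18, -6, 22, 0.2, -0.6, 6.1, 85.0]]
```

For the breaker at ψ=-7 the last joint would end up too near its limit at the tray. I'll use the equivalent ψ=173.

Emit:
jog_arm([
  [[0,0,0,0,0,-8.4,85],[0,0,0,0,0,-8.4,85],[0,0,0,0,0,-8.4,85],[0,0,0,0,0,-8.4,85],[0,0,0,0,0,-8.4,85]],
])

```text
clock: 13.05
eef_pos: [0.4854, -0.1419, 0.153]
tool_rot: [0.913, 0.408, 0.012, 0.01]
ft_force: [-0.0, -0.2, 0.1]
grip_width: 0.0851
```

Emit:
jog_arm([
  [[0,0,0,0,0,-8.4,85],[0,0,0,0,0,-8.4,85],[0,0,0,0,0,-8.4,85],[0,0,0,0,0,-8.4,85],[0,0,0,0,0,-8.4,85]],
])

```text
clock: 13.55
eef_pos: [0.4878, -0.1425, 0.1606]
tool_rot: [0.7, 0.714, 0.01, 0.018]
ft_force: [0.2, -0.3, -0.1]
grip_width: 0.0848
```

Emit:
jog_arm([
  [[0,0,0,0,0,-8.4,85],[0,0,0,0,0,-8.4,85],[0,0,0,0,0,-8.4,85],[0,0,0,0,0,-8.4,85],[0,0,0,0,0,-8.4,85]],
])

```text
clock: 14.05
eef_pos: [0.4901, -0.1431, 0.1681]
tool_rot: [0.39, 0.92, 0.003, 0.026]
ft_force: [0.7, -0.3, 0.1]
grip_width: 0.085
```

```bash
python3 plan.py 85 449 -130 120 173
```

```text
at [ 490.1 -143.1  168.1] psi 134.0 tilt 3.0 w 85.0 F [ 0.7 -0.3  0.1] t 14.05 q6 0.52
5 [[8, -4, 10, 0.1, 0.6, -7.8, 85.0], [8, -3, 10, 0.1, 0.6, -7.8, 85.0], [8, -2, 10, 0.1, 0.6, -7.8, 85.0], [9, -1, 10, 0.1, 0.6, -7.8, 85.0], [9, 0, 10, 0.1, 0.6, -7.8, 85.0]]
```

Emit:
jog_arm([
  [[8,-4,10,0.1,0.6,-7.8,85],[8,-3,10,0.1,0.6,-7.8,85],[8,-2,10,0.1,0.6,-7.8,85],[9,-1,10,0.1,0.6,-7.8,85],[9,0,10,0.1,0.6,-7.8,85]],
])

```text
clock: 14.55
eef_pos: [0.454, -0.1323, 0.1242]
tool_rot: [0.046, 0.999, -0.001, 0.008]
ft_force: [0.1, 0.1, 0.6]
grip_width: 0.0852
```

```bash
python3 plan.py 85 449 -130 90 173
```

```text
at [ 454.  -132.3  124.2] psi 174.7 tilt 0.88 w 85.2 F [0.1 0.1 0.6] t 14.55 q6 -0.19
1 [[5, 2, 34, -0.1, 0.9, 1.7, 85.0]]
```

Emit:
jog_arm([
  [[4,-2,20,0,0.8,1.5,85],[0,0,30,0,0,0,85],[0,0,30,0,0,0,85],[0,0,15,0,0,0,85],[0,0,4,0,0,0,85]],
])

```text
clock: 15.05
eef_pos: [0.4542, -0.1353, 0.0288]
tool_rot: [0.058, 0.998, -0.002, 0.006]
ft_force: [0.8, -0.4, 0.4]
grip_width: 0.0844
```

```bash
python3 plan.py 85 449 -130 18 173
```

```text
at [ 454.2 -135.3   28.8] psi 173.3 tilt 0.75 w 84.4 F [ 0.8 -0.4  0.4] t 15.05 q6 -0.17
1 [[6, 5, 11, -0.2, 0.7, 0.3, 85.0]]
```

Emit:
jog_arm([
  [[6,5,6,0,0.7,0.3,85],[0,0,4,0,0,0,85],[0,0,0,0,0,0,70],[0,0,0,0,0,0,50],[0,0,0,0,0,0,25]],
])

```text
clock: 15.55
eef_pos: [0.4515, -0.1298, 0.0219]
tool_rot: [0.061, 0.998, -0.002, 0.003]
ft_force: [0.4, -0.3, 0.1]
grip_width: 0.0435
```

Emit:
jog_arm([
  [[0,0,0,0,0,0,25],[0,0,0,0,0,0,25],[0,0,0,0,0,0,25]],
])

```text
clock: 15.85
eef_pos: [0.4518, -0.13, 0.0225]
tool_rot: [0.061, 0.998, -0.002, 0.003]
ft_force: [-0.6, 0.1, -1.8]
grip_width: 0.0354
```

```bash
python3 plan.py 25 449 -130 125 173 604 118 125 183
```

```text
at [ 451.8 -130.    22.5] psi 173.0 tilt 0.47 w 35.4 F [-0.6  0.1 -1.8] t 15.85 q6 -0.16
3 [[1, 0, -34, -0.1, 0.1, 0.0, 25.0], [1, 0, -34, -0.1, 0.1, 0.0, 25.0], [1, 0, -34, -0.1, 0.1, 0.0, 25.0]]
7 [[-18, 38, 0, 0.0, 0.0, -1.4, 25.0], [-19, 37, 0, 0.0, 0.0, -1.4, 25.0], [-20, 37, 0, 0.0, 0.0, -1.4, 25.0], [-20, 36, 0, 0.0, 0.0, -1.4, 25.0], [-21, 36, 0, 0.0, 0.0, -1.4, 25.0], [-22, 35, 0, 0.0, 0.0, -1.4, 25.0], [-23, 35, 0, 0.0, 0.0, -1.4, 25.0]]
```

Emit:
jog_arm([
  [[0,0,-20,0,0,0,25],[0,0,-40,0,0,0,25],[0,0,-40,0,0,0,25],[-18,38,0,0,0,-1.4,25],[-19,37,0,0,0,-1.4,25]],
])

```text
clock: 16.35
eef_pos: [0.4926, -0.0608, 0.1238]
tool_rot: [0.041, 0.999, -0.002, -0.001]
ft_force: [0.9, -0.2, -2.7]
grip_width: 0.0355
```

Emit:
jog_arm([
  [[-20,37,0,0,0,-1.4,25],[-20,36,0,0,0,-1.4,25],[-21,36,0,0,0,-1.4,25],[-22,35,0,0,0,-1.4,25],[-10,15,0,0,0,-1.4,25]],
])

```text
clock: 16.85
eef_pos: [0.5956, 0.1024, 0.1226]
tool_rot: [-0.023, 1.0, -0.002, -0.0]
ft_force: [0.2, -0.1, -1.7]
grip_width: 0.0355
```

```bash
python3 plan.py 25 604 118 80 183
```

```text
at [595.6 102.4 122.6] psi -177.4 tilt 0.23 w 35.5 F [ 0.2 -0.1 -1.7] t 16.85 q6 0.13
2 [[-5, 8, 21, -0.1, -0.0, -0.2, 25.0], [-5, 8, 21, -0.1, -0.0, -0.2, 25.0]]
```

Emit:
jog_arm([
  [[-5,8,15,0,0,-0.2,25],[-3,5,20,0,0,-0.2,25],[0,0,20,0,0,0,25],[0,0,10,0,0,0,25],[0,0,0,0,0,0,25]],
])

```text
clock: 17.35
eef_pos: [0.6011, 0.1175, 0.0491]
tool_rot: [-0.027, 1.0, -0.003, -0.003]
ft_force: [-0.6, -0.3, -2.4]
grip_width: 0.0355
```

```bash
python3 plan.py 25 604 118 28 183
```

```text
at [601.1 117.5  49.1] psi -176.9 tilt 0.5 w 35.5 F [-0.6 -0.3 -2.4] t 17.35 q6 0.14
1 [[-3, 0, 21, -0.3, -0.4, 0.1, 25.0]]
```

Emit:
jog_arm([
  [[-3,0,9,-0.3,-0.4,0,25],[0,0,8,0,0,0,25],[0,0,4,0,0,0,25],[0,0,0,0,0,0,25]],
])

```text
clock: 17.75
eef_pos: [0.6044, 0.1158, 0.0273]
tool_rot: [-0.026, 1.0, 0.0, 0.001]
ft_force: [0.0, 0.6, -2.5]
grip_width: 0.0357
```

```bash
python3 plan.py 25 604 118 28 183
```

```text
at [604.4 115.8  27.3] psi -177.0 tilt 0.08 w 35.7 F [ 0.   0.6 -2.5] t 17.75 q6 0.14
1 [[0, 2, -1, 0.0, 0.1, -0.0, 25.0]]
```

Emit:
jog_arm([
  [[0,0,0,0,0,0,48],[0,0,0,0,0,0,48],[0,0,-15,0,0,0,48],[0,0,-40,0,0,0,48],[0,0,-40,0,0,0,48]],
])

```text
clock: 18.25
eef_pos: [0.6018, 0.1153, 0.1217]
tool_rot: [-0.026, 1.0, -0.0, -0.003]
ft_force: [0.7, -0.2, -0.3]
grip_width: 0.0483
```

```bash
python3 plan.py 85 427 130 130 140
python3 - <<'E'
from h import *
snap("side","s3"); a=cv2.imread("pics/s3.png")[110:310,120:400];cv2.imwrite("pics/s3.png",cv2.resize(a,None,fx=2.5,fy=2.5))
E
```

```text
at [601.8 115.3 121.7] psi -177.0 tilt 0.33 w 48.3 F [ 0.7 -0.2 -0.3] t 18.25 q6 0.14
6 [[29, 4, -1, -0.0, -0.0, 7.2, 85.0], [29, 0, -1, -0.0, -0.0, 7.2, 85.0], [29, -3, -1, -0.0, -0.0, 7.2, 85.0], [28, -7, -1, -0.0, -0.0, 7.2, 85.0], [27, -10, -1, -0.0, -0.0, 7.2, 85.0], [26, -14, -1, -0.0, -0.0, 7.2, 85.0]]
```

View pics/s3.png

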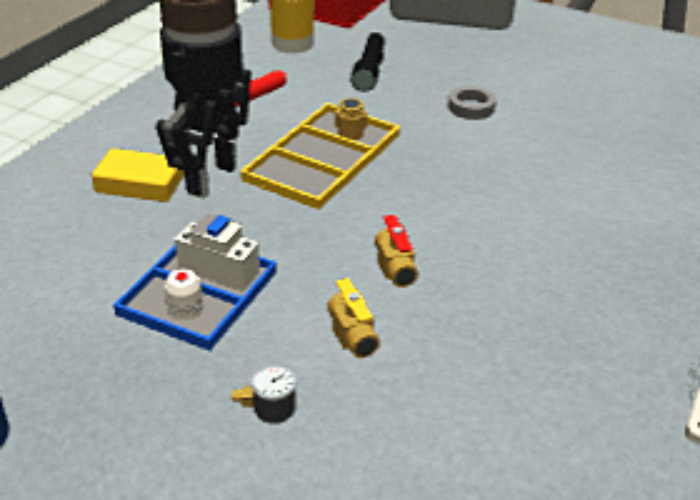

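Breaker, fuse cap and union all stand upright in their own bays. On to the gas valve.

Emit:
jog_arm([
  [[29,4,-1,0,0,7.2,85],[29,0,-1,0,0,7.2,85],[29,-3,-1,0,0,7.2,85],[28,-7,-1,0,0,7.2,85],[27,-10,-1,0,0,7.2,85]],
])

```text
clock: 18.8
eef_pos: [0.4671, 0.1316, 0.1413]
tool_rot: [0.297, 0.955, 0.008, 0.014]
ft_force: [0.4, 1.0, 0.9]
grip_width: 0.0849
```

```bash
python3 plan.py 85 427 130 110 140
```

```text
at [467.1 131.6 141.3] psi 145.4 tilt 1.8 w 84.9 F [0.4 1.  0.9] t 18.8 q6 0.88
2 [[16, -12, 16, 0.7, 0.6, 2.7, 85.0], [15, -13, 16, 0.7, 0.6, 2.7, 85.0]]
```

Emit:
jog_arm([
  [[16,-12,16,0.7,0.6,2.7,85],[12,-10,16,0.7,0.6,2,85],[0,0,15,0,0,0,85],[0,0,10,0,0,0,85],[0,0,0,0,0,0,85]],
])

```text
clock: 19.3
eef_pos: [0.4306, 0.1321, 0.0873]
tool_rot: [0.337, 0.941, 0.003, 0.004]
ft_force: [-0.2, -0.7, -1.0]
grip_width: 0.0846
```

```bash
python3 plan.py 85 427 130 8 140
```

```text
at [430.6 132.1  87.3] psi 140.6 tilt 0.6 w 84.6 F [-0.2 -0.7 -1. ] t 19.3 q6 0.99
2 [[1, -2, 40, 0.3, 0.1, 0.3, 85.0], [1, -2, 40, 0.3, 0.1, 0.3, 85.0]]
```

Emit:
jog_arm([
  [[1,-3,20,0.4,0,0.5,85],[0,0,25,0,0,0,85],[0,0,20,0,0,0,85],[0,0,9,0,0,0,85],[0,0,2,0,0,0,85]],
])

```text
clock: 19.8
eef_pos: [0.436, 0.1322, 0.0138]
tool_rot: [0.342, 0.94, 0.004, 0.008]
ft_force: [-0.6, -0.4, -0.2]
grip_width: 0.0853
```

```bash
python3 plan.py 85 427 130 8 140
```

```text
at [436.  132.2  13.8] psi 140.0 tilt 1.04 w 85.3 F [-0.6 -0.4 -0.2] t 19.8 q6 0.99
1 [[5, -8, 6, 0.8, 0.7, 0.0, 85.0]]
```

Emit:
jog_arm([
  [[5,-8,4,0.8,0.7,0,85],[0,0,1,0,0,0,85],[0,0,0,0,0,0,85],[0,0,0,0,0,0,60],[0,0,0,0,0,0,45]],
])

```text
clock: 20.3
eef_pos: [0.4293, 0.1298, 0.0112]
tool_rot: [0.342, 0.94, 0.001, 0.002]
ft_force: [-0.1, 0.2, -1.3]
grip_width: 0.0588
```

```bash
python3 plan.py 45 427 130 8 140
```

```text
at [429.3 129.8  11.2] psi 140.0 tilt 0.2 w 58.8 F [-0.1  0.2 -1.3] t 20.3 q6 0.99
1 [[2, -1, 3, 0.2, 0.1, 0.0, 45.0]]
```

Emit:
jog_arm([
  [[1,-1,3,0,0,0,45],[0,0,0,0,0,0,25],[0,0,0,0,0,0,20],[0,0,0,0,0,0,20],[0,0,0,0,0,0,20]],
])

```text
clock: 20.8
eef_pos: [0.4281, 0.1297, 0.0087]
tool_rot: [0.342, 0.94, 0.001, 0.002]
ft_force: [-0.8, -0.3, 0.7]
grip_width: 0.033
```

```bash
python3 plan.py 20 427 130 120 140 622 -86 120 177.5
```

```text
at [428.1 129.7   8.7] psi 140.0 tilt 0.27 w 33.0 F [-0.8 -0.3  0.7] t 20.8 q6 0.99
3 [[0, 0, -37, 0.1, 0.1, 0.0, 20.0], [0, 0, -37, 0.1, 0.1, 0.0, 20.0], [0, 0, -37, 0.1, 0.1, 0.0, 20.0]]
7 [[-41, -6, 0, 0.0, 0.0, -5.4, 20.0], [-40, -10, 0, 0.0, 0.0, -5.4, 20.0], [-39, -13, 0, 0.0, 0.0, -5.4, 20.0], [-38, -17, 0, 0.0, 0.0, -5.4, 20.0], [-36, -20, 0, 0.0, 0.0, -5.4, 20.0], [-34, -24, 0, 0.0, 0.0, -5.4, 20.0], [-32, -27, 0, 0.0, 0.0, -5.4, 20.0]]
```

Emit:
jog_arm([
  [[0,0,-20,0,0,0,20],[0,0,-40,0,0,0,20],[0,0,-45,0,0,0,20],[-41,-6,0,0,0,-5.4,20],[-40,-10,0,0,0,-5.4,20]],
])

```text
clock: 21.3
eef_pos: [0.4776, 0.069, 0.1146]
tool_rot: [0.244, 0.97, -0.001, -0.003]
ft_force: [-0.1, 0.6, -3.1]
grip_width: 0.0325
```

Emit:
jog_arm([
  [[-39,-13,0,0,0,-5.4,20],[-38,-17,0,0,0,-5.4,20],[-36,-20,0,0,0,-5.4,20],[-34,-24,0,0,0,-5.4,20],[-15,-12,0,0,0,-5.4,20]],
])

```text
clock: 21.8
eef_pos: [0.6094, -0.0714, 0.1119]
tool_rot: [0.001, 1.0, -0.0, -0.004]
ft_force: [-0.1, 0.0, -2.3]
grip_width: 0.0331
```

```bash
python3 plan.py 20 622 -86 60 177.5
```

```text
at [609.4 -71.4 111.9] psi 179.8 tilt 0.43 w 33.1 F [-0.1  0.  -2.3] t 21.8 q6 -0.11
2 [[-6, -7, 26, -0.0, -0.2, 1.2, 20.0], [-6, -7, 26, -0.0, -0.2, 1.2, 20.0]]
```

Emit:
jog_arm([
  [[-6,-7,20,0,-0.2,1.2,20],[-5,-6,20,0,-0.2,1,20],[0,0,18,0,0,0,20],[0,0,10,0,0,0,20],[0,0,0,0,0,0,20]],
])

```text
clock: 22.3
eef_pos: [0.6206, -0.0892, 0.0367]
tool_rot: [0.023, 1.0, -0.0, -0.003]
ft_force: [-0.7, -0.3, -2.3]
grip_width: 0.0328
```

```bash
python3 plan.py 20 622 -86 15 177.5
```

```text
at [620.6 -89.2  36.7] psi 177.3 tilt 0.31 w 32.8 F [-0.7 -0.3 -2.3] t 22.3 q6 -0.1
1 [[-1, 3, 22, -0.0, -0.3, -0.2, 20.0]]
```

Emit:
jog_arm([
  [[-1,3,9,0,-0.3,0,20],[0,0,8,0,0,0,20],[0,0,4,0,0,0,20],[0,0,0,0,0,0,20]],
])

```text
clock: 22.7
eef_pos: [0.6224, -0.085, 0.0155]
tool_rot: [0.023, 1.0, -0.0, 0.001]
ft_force: [-0.3, 0.7, -2.5]
grip_width: 0.0329
```

```bash
python3 plan.py 20 622 -86 14 177.5
```

```text
at [622.4 -85.   15.5] psi 177.4 tilt 0.11 w 32.9 F [-0.3  0.7 -2.5] t 22.7 q6 -0.09
1 [[0, -1, 1, -0.0, 0.1, -0.1, 20.0]]
```

Emit:
jog_arm([
  [[0,0,1,0,0,0,20],[0,0,0,0,0,0,46],[0,0,0,0,0,0,46],[0,0,-15,0,0,0,46],[0,0,-40,0,0,0,46]],
])

```text
clock: 23.2
eef_pos: [0.6201, -0.0845, 0.0679]
tool_rot: [0.022, 1.0, 0.0, -0.002]
ft_force: [0.9, 0.5, 0.7]
grip_width: 0.0462
```

Emit:
jog_arm([
  [[0,0,-40,0,0,0,46],[0,0,-10,0,0,0,46]],
])

```text
clock: 23.4
eef_pos: [0.6232, -0.085, 0.125]
tool_rot: [0.022, 1.0, -0.0, 0.003]
ft_force: [0.6, -0.7, 0.7]
grip_width: 0.046
```

```bash
python3 plan.py 85 443 252 120 200
```

```text
at [623.2 -85.  125. ] psi 177.4 tilt 0.3 w 46.0 F [ 0.6 -0.7  0.7] t 23.4 q6 -0.09
9 [[22, 37, 1, -0.0, 0.0, -2.5, 85.0], [20, 37, 1, -0.0, 0.0, -2.5, 85.0], [18, 38, 1, -0.0, 0.0, -2.5, 85.0], [17, 39, 1, -0.0, 0.0, -2.5, 85.0], [15, 40, 1, -0.0, 0.0, -2.5, 85.0], [13, 40, 1, -0.0, 0.0, -2.5, 85.0], [11, 41, 1, -0.0, 0.0, -2.5, 85.0], [10, 41, 1, -0.0, 0.0, -2.5, 85.0], [8, 42, 1, -0.0, 0.0, -2.5, 85.0]]
```

Emit:
jog_arm([
  [[22,37,0,0,0,-2.5,85],[20,37,0,0,0,-2.5,85],[18,38,0,0,0,-2.5,85],[17,39,0,0,0,-2.5,85],[15,40,0,0,0,-2.5,85]],
])

```text
clock: 23.9
eef_pos: [0.5276, 0.102, 0.1293]
tool_rot: [-0.085, 0.996, -0.002, 0.012]
ft_force: [-0.6, 0.9, -0.1]
grip_width: 0.0851
```

Emit:
jog_arm([
  [[13,40,0,0,0,-2.5,85],[11,41,0,0,0,-2.5,85],[10,41,0,0,0,-2.5,85],[4,20,0,0,0,-2,85],[0,0,0,0,0,0,85]],
])

```text
clock: 24.4
eef_pos: [0.4535, 0.2412, 0.1294]
tool_rot: [-0.174, 0.985, -0.001, 0.014]
ft_force: [0.7, -0.2, -0.2]
grip_width: 0.0852
```

```bash
python3 plan.py 85 443 252 70 200
```

```text
at [453.5 241.2 129.4] psi -160.0 tilt 1.63 w 85.2 F [ 0.7 -0.2 -0.2] t 24.4 q6 0.15
2 [[3, 7, 30, -0.2, 0.8, 0.0, 85.0], [3, 7, 30, -0.2, 0.8, 0.0, 85.0]]
```

Emit:
jog_arm([
  [[3,7,20,-0.2,0.8,0,85],[3,5,28,-0.2,0.8,0,85],[0,0,25,0,0,0,85],[0,0,15,0,0,0,85],[0,0,4,0,0,0,85]],
])

```text
clock: 24.9
eef_pos: [0.4491, 0.2505, 0.0375]
tool_rot: [-0.172, 0.985, 0.0, 0.004]
ft_force: [0.1, 0.0, 0.9]
grip_width: 0.0852
```

```bash
python3 plan.py 85 443 252 9 200
```

```text
at [449.1 250.5  37.5] psi -160.1 tilt 0.5 w 85.2 F [0.1 0.  0.9] t 24.9 q6 0.16
1 [[5, 3, 29, -0.1, 0.5, -0.1, 85.0]]
```

Emit:
jog_arm([
  [[5,3,13,0,0.5,0,85],[1,0,10,0,0.2,0,85],[0,0,4,0,0,0,85],[0,0,0,0,0,0,60],[0,0,0,0,0,0,50]],
])

```text
clock: 25.4
eef_pos: [0.444, 0.2503, 0.0097]
tool_rot: [-0.171, 0.985, -0.001, -0.001]
ft_force: [-0.5, 0.2, 0.5]
grip_width: 0.0587
```

```bash
python3 plan.py 50 443 252 9 200
```

```text
at [444.  250.3   9.7] psi -160.3 tilt 0.14 w 58.7 F [-0.5  0.2  0.5] t 25.4 q6 0.17
1 [[0, 2, 1, -0.1, -0.1, -0.3, 50.0]]
```

Emit:
jog_arm([
  [[0,2,1,0,0,0,45],[0,0,0,0,0,0,25],[0,0,0,0,0,0,25],[0,0,0,0,0,0,25],[0,0,0,0,0,0,25]],
])

```text
clock: 25.9
eef_pos: [0.4442, 0.2531, 0.0101]
tool_rot: [-0.171, 0.985, -0.0, 0.0]
ft_force: [0.5, -0.6, -1.9]
grip_width: 0.0383
```

```bash
python3 plan.py 25 443 252 125 200 619 -154 125 177.5
```

```text
at [444.2 253.1  10.1] psi -160.3 tilt 0.06 w 38.3 F [ 0.5 -0.6 -1.9] t 25.9 q6 0.17
3 [[1, 0, -38, -0.0, 0.0, -0.1, 25.0], [1, 0, -38, -0.0, 0.0, -0.1, 25.0], [1, 0, -38, -0.0, 0.0, -0.1, 25.0]]
10 [[-3, -44, 0, 0.0, 0.0, 2.2, 25.0], [-4, -44, 0, 0.0, 0.0, 2.2, 25.0], [-6, -44, 0, 0.0, 0.0, 2.2, 25.0], [-8, -44, 0, 0.0, 0.0, 2.2, 25.0], [-10, -43, 0, 0.0, 0.0, 2.2, 25.0], [-11, -43, 0, 0.0, 0.0, 2.2, 25.0], [-13, -42, 0, 0.0, 0.0, 2.2, 25.0], [-15, -42, 0, 0.0, 0.0, 2.2, 25.0], [-16, -41, 0, 0.0, 0.0, 2.2, 25.0], [-18, -41, 0, 0.0, 0.0, 2.2, 25.0]]
```

Emit:
jog_arm([
  [[0,0,-20,0,0,0,25],[0,0,-40,0,0,0,25],[0,0,-50,0,0,0,25],[-3,-44,0,0,0,2.2,25],[-4,-44,0,0,0,2.2,25]],
])

```text
clock: 26.4
eef_pos: [0.4768, 0.1741, 0.1225]
tool_rot: [-0.137, 0.991, -0.001, -0.002]
ft_force: [0.6, 0.6, -1.9]
grip_width: 0.0385
```

Emit:
jog_arm([
  [[-6,-44,0,0,0,2.2,25],[-8,-44,0,0,0,2.2,25],[-10,-43,0,0,0,2.2,25],[-11,-43,0,0,0,2.2,25],[-13,-42,0,0,0,2.2,25]],
])

```text
clock: 26.9
eef_pos: [0.5692, -0.0353, 0.1243]
tool_rot: [-0.04, 0.999, -0.0, 0.0]
ft_force: [1.5, 1.0, -1.0]
grip_width: 0.0383
```

```bash
python3 plan.py 25 619 -154 110 177.5
```

```text
at [569.2 -35.3 124.3] psi -175.5 tilt 0.05 w 38.3 F [ 1.5  1.  -1. ] t 26.9 q6 -0.14
3 [[-13, -41, 5, -0.0, 0.0, 2.3, 25.0], [-15, -40, 5, -0.0, 0.0, 2.3, 25.0], [-17, -40, 5, -0.0, 0.0, 2.3, 25.0]]
```

Emit:
jog_arm([
  [[-13,-41,3,0,0,2.3,25],[-15,-40,3,0,0,2.3,25],[-12,-30,3,0,0,2,25],[0,0,10,0,0,0,25],[0,0,10,0,0,0,25]],
])

```text
clock: 27.4
eef_pos: [0.6168, -0.1565, 0.0938]
tool_rot: [0.025, 1.0, -0.001, 0.002]
ft_force: [0.0, 0.2, -1.5]
grip_width: 0.0386
```

```bash
python3 plan.py 25 619 -154 16 177.5
```

```text
at [ 616.8 -156.5   93.8] psi 177.1 tilt 0.24 w 38.6 F [ 0.   0.2 -1.5] t 27.4 q6 -0.2
2 [[-1, 1, 39, -0.1, 0.1, -0.2, 25.0], [-1, 1, 39, -0.1, 0.1, -0.2, 25.0]]
```

Emit:
jog_arm([
  [[-1,2,15,0,0,0,25],[-1,0,20,0,0,0,25],[0,0,18,0,0,0,25],[0,0,8,0,0,0,25],[0,0,2,0,0,0,25]],
])

```text
clock: 27.9
eef_pos: [0.6144, -0.1483, 0.0241]
tool_rot: [0.022, 1.0, 0.001, -0.002]
ft_force: [-0.5, 0.3, -1.0]
grip_width: 0.0383
```

```bash
python3 plan.py 25 619 -154 15 177.5
```

```text
at [ 614.4 -148.3   24.1] psi 177.5 tilt 0.29 w 38.3 F [-0.5  0.3 -1. ] t 27.9 q6 -0.19
1 [[-5, -5, 9, 0.1, -0.3, 0.0, 25.0]]
```

Emit:
jog_arm([
  [[-4,-5,5,0,-0.3,0,25],[0,0,3,0,0,0,25],[0,0,0,0,0,0,25]],
])

```text
clock: 28.2
eef_pos: [0.6189, -0.1525, 0.0166]
tool_rot: [0.021, 1.0, 0.0, 0.001]
ft_force: [-0.1, -0.3, -1.6]
grip_width: 0.038
```

```bash
python3 plan.py 25 619 -154 15 177.5
```

```text
at [ 618.9 -152.5   16.6] psi 177.6 tilt 0.12 w 38.0 F [-0.1 -0.3 -1.6] t 28.2 q6 -0.2
1 [[0, -2, 2, 0.1, 0.1, 0.1, 25.0]]
```

Emit:
jog_arm([
  [[0,0,2,0,0,0,25],[0,0,0,0,0,0,50],[0,0,0,0,0,0,50],[0,0,-15,0,0,0,50],[0,0,-40,0,0,0,50]],
])

```text
clock: 28.7
eef_pos: [0.6162, -0.1523, 0.0672]
tool_rot: [0.021, 1.0, 0.001, -0.003]
ft_force: [0.2, 0.4, 0.5]
grip_width: 0.0502
```

Emit:
jog_arm([
  [[0,0,-45,0,0,0,50],[45,0,-10,0,0,0,50],[45,0,-10,0,0,0,50],[45,0,0,0,0,0,50],[45,0,0,0,0,0,50]],
])

```text
clock: 29.2
eef_pos: [0.446, -0.1478, 0.1437]
tool_rot: [0.02, 1.0, -0.003, 0.012]
ft_force: [-0.1, -0.2, -0.0]
grip_width: 0.0496
```

Emit:
jog_arm([
  [[45,0,0,0,0,0,50],[45,0,0,0,0,0,50],[20,0,0,0,0,0,50],[0,0,0,0,0,0,50],[0,0,0,0,0,0,50]],
])

```text
clock: 29.7
eef_pos: [0.3281, -0.1429, 0.1438]
tool_rot: [0.021, 1.0, -0.004, 0.016]
ft_force: [0.5, -0.1, 0.5]
grip_width: 0.0499
```

```bash
python3 plan.py 50 350 -150 130 177
cat > chk.py <<'E'
from h import *
from scipy.spatial.transform import Rotation
H=dict(breaker=.06,fuse_cap=.044,gas_valve=.053,union=.048,gauge=.036,water_valve=.053)
T=dict(y=(.6195,-.154,-2.4),b=(.602,.152,2.9))
t=snap("top","t4")
for n,z in H.items():
    for r in masks_of(n,"top")[:1]:
        ys,xs=np.nonzero(r["pixels"]); c=at_z("top",(xs.mean(),ys.mean()),z*.8)[:2]
        k=T["b" if n in("breaker","fuse_cap") else "y"]; a=np.radians(k[2]); d=c-k[:2]
        print(n,round(r["conf"],2),c.round(3),"in tray mm",(1e3*np.array([np.cos(a)*d[0]+np.sin(a)*d[1],-np.sin(a)*d[0]+np.cos(a)*d[1]])).round())
s=snap("side","s4")
a=cv2.resize(t[125:255,80:380],None,fx=2.6,fy=2.6,interpolation=cv2.INTER_CUBIC); b=cv2.resize(s[130:260,100:400],None,fx=2.6,fy=2.6,interpolation=cv2.INTER_CUBIC)
cv2.imwrite("pics/end.png",cv2.cvtColor(np.vstack([a,b])[:, :780],cv2.COLOR_RGB2BGR)[:600] if 0 else cv2.resize(cv2.cvtColor(np.vstack([a,b]),cv2.COLOR_RGB2BGR),(690,598)))
E
python3 chk.py
```

```text
at [ 328.1 -142.9  143.8] psi 177.6 tilt 1.88 w 49.9 F [ 0.5 -0.1  0.5] t 29.7 q6 -0.37
1 [[-22, -6, 14, -0.4, 1.8, 0.6, 50.0]]
breaker 0.9 [0.596 0.113] in tray mm [ -7. -38.]
fuse_cap 0.81 [0.595 0.181] in tray mm [-6. 29.]
gas_valve 0.91 [ 0.616 -0.084] in tray mm [-7. 70.]
gauge 0.51 [ 0.62  -0.152] in tray mm [0. 2.]
water_valve 0.8 [0.435 0.007] in tray mm [-192.  154.]
```

View pics/end.png

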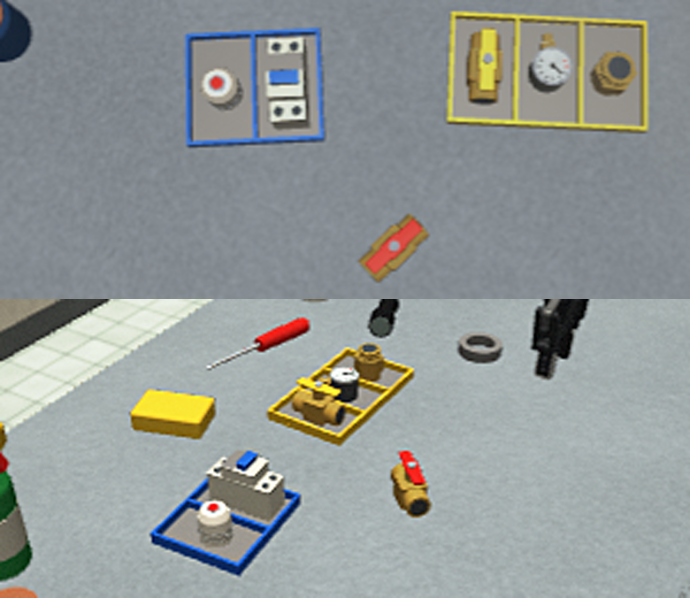

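All five parts lie flat in their own bays, and the red valve is still at (0.435, 0.007). The network missed the union this time, but the picture clearly shows it upright in the right-hand yellow bay at crop (618,68). Handing in.

```bash
python3 -c "from workcell import *; print(job_done())"
```

```text
the job is handed in; nothing more can be done
None
```

Both kits are made up and the job is handed in at about 30 s on the robot clock.

- **Blue tray:** the fuse cap is in one bay and the breaker in the other.
- **Yellow tray:** the gas valve, gauge and union each have a bay of their own, in that order from left to right.

**Last checks:**
- In the final top and side pictures all five parts are upright and flat on the bay floors, with the arm clear of everything.
- Four of the parts measured within about 7 mm of their bay centres.
- The red-handled valve stayed in place (measured 0.435, 0.007, against 0.434, 0.007 at the start).

**What failed or disagreed:**
- The network did not find the union in the last top picture, so its place rests on the pictures and on where the tool released it, 2–4 mm from the bay centre.
- My first grip on the fuse cap was too high because the tool had drifted up, so I opened and took it again lower down.

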